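# Sweep the loose lures into the collecting bay

### The arm

A 6-joint arm with a two-finger parallel gripper is mounted at the origin on a cart in front of the work surface, level with it; the furniture and walls round the work are solid. World frame = base frame: x ahead of the robot, y to its left, z up, the work surface at z = 0. Lengths are in m, angles in degrees, forces in N, time in s.
With the tool pointing down it reaches from about 0.3 to 0.75 m from the base axis. Payload 8.5 kg.
Tool frame: the origin (TCP) lies on the centre line of the jaws, within the pads' length; the fingertips stand 11 mm ahead of it and the grasp point (between the pads) lies 8 mm behind it; z points along the fingers, y is the line along which they close (so a half turn about z gives the same grasp; the last joint's range is limited). The gripper opens to 85 mm and grips with 20 to 120 N. Pads are 22 mm wide; open, the fingers measure 114 mm over their backs; the gripper's body (76 mm by 85 mm) begins 54 mm behind the grasp point. The pads swing forward as they close: fully open they stand 13 mm farther back than shut.
Start: joints at [-83.325, 21.807, 74.336, -0, 83.858, -12.336], TCP at [0.179, -0.52, 0.242] pointing down, gripper open.
Joint ranges: [-178.18, 178.18], [-50.72, 133.34], [12.68, 142.11], [-81.47, 261.47], [9.98, 163.14], [-165.26, 165.26]. Speed limits (degrees/s): [136.94, 136.94, 180, 180, 180, 180].

### API

Orientations are given as a 3x3 rotation matrix whose columns are the frame's x, y, z axes.
In Python, from rig import env, workorder, get_image gives the robot as it stands (env), with the cameras as plain functions and the job (workorder).
- The arm moves only by the shell command python3 nudge.py 'ROWS' [FORCE]. ROWS is a JSON list of rows, 1 to 10 of them, each of 5 numbers: dx, dy, dz in m, then a turn about the tool's z in degrees, then the finger opening in m; each row shifts and turns the commanded pose from where the row before left it, along the tool's axes as they then stand; what a row does not reach is not made up. A row lasts 1/10 s, in which the tool goes at most 0.05 m and 8.59 degrees, less where a joint would pass 70% of its speed; a pose out of reach is approached as far as the arm can. The fingers move at their own pace and stop on an object; FORCE is the grip in N (left out, the last holds). Time passes only in rows, so rows that do not move let the fingers close. It prints the time, the measured TCP pose, the force, the opening and the grip force at its end.
- env.observe(): the state, without advancing time (a new reading comes with each control period).
- get_image(name): name is "scene" or "top"; returns a dict with "pixels" (400x640x3 uint8, red, green, blue), "K" (3x3 intrinsics, pixels), "extrinsics" (4x4, takes a point from world to camera coordinates). Camera axes: x right, y down, z forward; pixel columns grow to the right and rows downward; lengths in m; the calibration is good to about 2 mm. A picture is of the moment at which its call begins. There is no depth.
- workorder.close_job(): hands the job in; it is judged then, once.
The state is a dict: "time_s": time; "q": joint angles; "qvel": joint speeds; "joint_efforts": joint torques, N m; "position": TCP position; "tool_rot": TCP orientation; "ft_force": force on the tool from outside, world axes, zero at the start; "wrist_torque": the same for the moment, N m; "grip_width": finger opening in m; "gripper_force": force on a finger pad.
Only numpy, scipy, OpenCV 4.12 (cv2) and the standard library are available. Lean on these libraries where they do the work, as an engineer would, in place of code of your own. Each camera call takes 0.05 s, during which the arm holds its last target. There are 200 camera calls.

### The job

Clear the middle of the bench: with your fingertips, sweep the three small fishing lures along the board and in through the open mouth of the three-sided metal bay, until all three lie wholly inside it. Push them gently, do not pick up, lift or squeeze them, and leave the spool, marker, pliers and screwdriver where they lie.

Things in the scene. Friction and masses are not known exactly. Their poses are not given: they have to be found in the camera images.
- bay: three-sided bay of bent sheet steel fixed to the board, no floor of its own. Walls 29 mm high with rim, 5 mm thick; inside 210 mm wide, 140 mm deep. Origin: on the board at the middle of the open mouth; x points into the bay (inner back face at x=0.14 m), y along the mouth (inner side faces at y=+-0.105 m), z up. Flanges 6 mm high stick out 18 mm outside the side walls
- squid_lure: small rigid fishing lure lying loose on the board: short stubby squid-shaped lure with a small tail fin, 46x14x12 mm, tan; weighs about 20 g and slides when pushed. Origin at the middle of its underside, x axis along its length, head end at x=-23 mm, tail end at x=+23 mm
- squid_lure_nose (a point): head end of the solid body of the squid lure (x=-22 mm, 5 mm above its underside)
- squid_lure_tail (a point): rear end of the solid body of the squid lure (x=+15 mm, 5 mm above its underside; the thin tail sticks out past it)
- jig_lure: small rigid fishing lure lying loose on the board: slim lure with a round metal ball for a head and a thin dark body, 66x13x13 mm; weighs about 20 g and slides when pushed. Origin at the middle of its underside, x axis along its length, head end at x=-33 mm, tail end at x=+33 mm
- jig_lure_nose (a point): head end of the solid body of the jig lure (x=-32 mm, 5 mm above its underside)
- jig_lure_tail (a point): rear end of the solid body of the jig lure (x=+31 mm, 5 mm above its underside; the thin tail sticks out past it)
- paddle_lure: small rigid fishing lure lying loose on the board: longest of the three lures, thick body with a small paddle tail, 72x15x12 mm, dark; weighs about 20 g and slides when pushed. Origin at the middle of its underside, x axis along its length, head end at x=-36 mm, tail end at x=+36 mm
- paddle_lure_nose (a point): head end of the solid body of the paddle lure (x=-33 mm, 5 mm above its underside)
- paddle_lure_tail (a point): rear end of the solid body of the paddle lure (x=+28 mm, 5 mm above its underside; the thin tail sticks out past it)
- spool: bystander, to be left alone: spool of line lying flat, 61 mm across and 20 mm high, beside the bay near its mouth; origin under its centre
- marker: bystander, to be left alone: marker pen, 135 mm long, 17 mm thick, lying on the other side of the bay; length along its y axis, origin under its centre
- pliers: bystander, to be left alone: long-nose pliers, 170x44x12 mm, lying to the right of the lures; length along its y axis, origin under its middle
- screwdriver: bystander, to be left alone: screwdriver, 190 mm long, handle 25 mm thick, lying beyond the lures; length along its x axis, handle at +x, origin under its middle

How it is judged (in metres and radians):
At the end, for the whole second after the job is handed in: The body of each of the three lures, from head end to rear end, is past the bay's mouth line and between its walls, flat on the board (origin under 20 mm up) and at rest (under 0.01 m/s); spool, marker, pliers and screwdriver within 15 mm of where they started (x of squid_lure_nose in the frame of bay between 0 and 0.145 m and y of squid_lure_nose in the frame of bay between -0.11 and 0.11 m and x of squid_lure_tail in the frame of bay between 0 and 0.145 m and y of squid_lure_tail in the frame of bay between -0.11 and 0.11 m and height (world z) of each of squid_lure, jig_lure, paddle_lure below 0.02 m and linear speed of each of squid_lure, jig_lure, paddle_lure below 0.01 m/s and x of jig_lure_nose in the frame of bay between 0 and 0.145 m and y of jig_lure_nose in the frame of bay between -0.11 and 0.11 m and x of jig_lure_tail in the frame of bay between 0 and 0.145 m and y of jig_lure_tail in the frame of bay between -0.11 and 0.11 m and x of paddle_lure_nose in the frame of bay between 0 and 0.145 m and y of paddle_lure_nose in the frame of bay between -0.11 and 0.11 m and x of paddle_lure_tail in the frame of bay between 0 and 0.145 m and y of paddle_lure_tail in the frame of bay between -0.11 and 0.11 m and distance of each of spool, marker, pliers, screwdriver from where it was at the start of the episode below 0.015 m); the robot touches nothing.
It fails at once if a lure is lifted off the board (its origin more than 20 mm up) (height (world z) of any of squid_lure, jig_lure, paddle_lure above 0.02 m).
It fails at once if a lure is squeezed or pressed with more than 18 N (contact force between the fingers and squid_lure above 18 N or contact force between the fingers and jig_lure above 18 N or contact force between the fingers and paddle_lure above 18 N).
It fails at once if the spool, marker, pliers or screwdriver is moved more than 15 mm (distance of any of spool, marker, pliers, screwdriver from where it was at the start of the episode above 0.015 m).
It also fails if it takes over 72 s, if anything falls off the work surface, if the arm or the gripper's body presses on something with over 40 N, if the wrist force passes 120 N, or if a joint passes its speed limit or range.

## Working session

There is one attempt and no reset: what is moved stays moved. The work goes in short steps, Python scripts to look and compute and a shell command to move; the robot and the scene stay as the last step left them, time stands still between calls to the robot, and variables do not carry over. Pictures are saved under pics/ and viewed, at most 10 in all, crops included, and the job is handed in when it is done.

```bash
ls; mkdir -p pics; python3 - <<'E'
from rig import env, workorder, get_image
import cv2
for n in("top","scene"):
    d=get_image(n); cv2.imwrite(f"pics/{n}0.png",d["pixels"][:,:,::-1]); print(d["K"],d["extrinsics"])
o=env.observe();print(o["time_s"],o["position"],o["tool_rot"],o["grip_width"])
E
```

```text
nudge.py
pics
rig.py
[[416.72793926   0.         318.38793385]
 [  0.         416.72793926 201.88232405]
 [  0.           0.           1.        ]] [[-0.0172004  -0.99964766  0.02021653 -0.12465071]
 [-0.9897817   0.01416119 -0.14188605  0.58890081]
 [ 0.14154977 -0.02245045 -0.98967653  0.97016605]
 [ 0.          0.          0.          1.        ]]
[[431.51164209   0.         323.55400341]
 [  0.         431.51164209 197.76400495]
 [  0.           0.           1.        ]] [[ 7.44500058e-01 -6.67622023e-01 -7.05995784e-04 -5.08536197e-01]
 [-3.00029449e-01 -3.33633399e-01 -8.93683996e-01  1.75696393e-01]
 [ 5.96407573e-01  6.65559606e-01 -4.48696352e-01  1.06403479e+00]
 [ 0.00000000e+00  0.00000000e+00  0.00000000e+00  1.00000000e+00]]
0.1 [ 0.1791271  -0.51973099  0.24178262] [[ 9.45446934e-01  3.25776103e-01 -1.58587839e-04]
 [ 3.25776016e-01 -9.45446027e-01  1.34110905e-03]
 [ 2.86965038e-04 -1.31961155e-03 -9.99999088e-01]] 0.08524781763547455
```

View pics/top0.png

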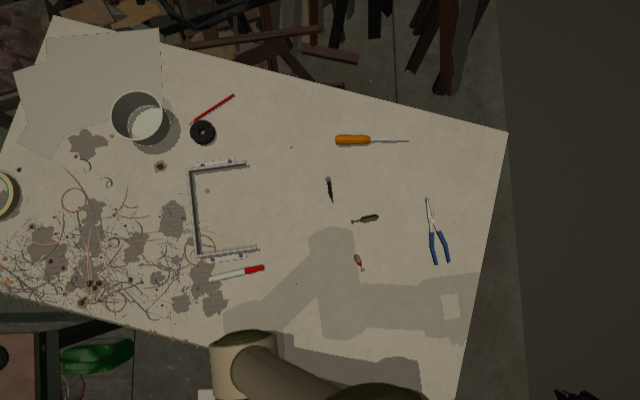

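View pics/scene0.png

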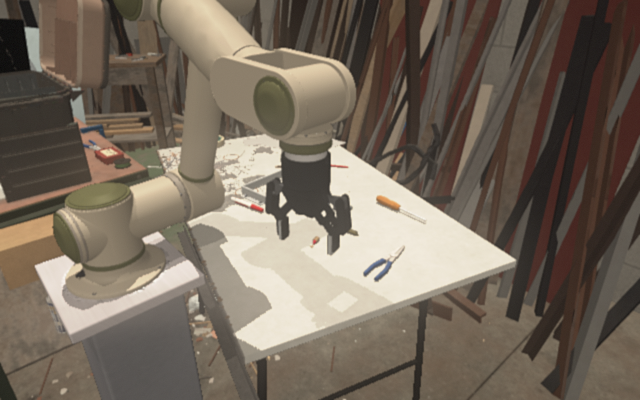

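The top view shows the bay at columns 190-258, rows 162-258, with its mouth to the right. The lures are at about (330,188), (367,218) and (359,262). The spool is at (203,132), the marker at (240,271), the screwdriver at (370,140) and the pliers at (437,232). I'll measure these next.

```bash
cat > h.py <<'E'
import numpy as np, cv2
def ray(d,uv,z):
    E=d["extrinsics"];R=E[:3,:3];c=-R.T@E[:3,3]
    r=R.T@np.linalg.inv(d["K"])@np.array([*uv,1.]); return c+r*(z-c[2])/r[2]
def proj(d,p):
    q=d["K"]@(d["extrinsics"][:3,:3]@p+d["extrinsics"][:3,3]); return q[:2]/q[2]
def lures(d,roi=(175,290,185,395),verbose=True):
    """blobs in top view: dark or saturated on the board"""
    r0,r1,c0,c1=roi; im=d["pixels"]
    hsv=cv2.cvtColor(im,cv2.COLOR_RGB2HSV)
    m=((hsv[...,2]<75)|(hsv[...,1]>95)).astype(np.uint8)
    k=np.zeros_like(m);k[r0:r1,c0:c1]=m[r0:r1,c0:c1]
    k=cv2.morphologyEx(k,cv2.MORPH_CLOSE,np.ones((3,3),np.uint8))
    out=[]
    for c in cv2.findContours(k,0,2)[0]:
        if len(c)<4: continue
        p=c[:,0].astype(float); mu=p.mean(0); v=np.linalg.svd(p-mu,full_matrices=False)[2][0]; t=(p-mu)@v
        if np.ptp(t)<6: continue
        a,b=ray(d,mu+v*t.min(),.005),ray(d,mu+v*t.max(),.005)
        out.append((mu,a,b)); 
        if verbose: print("px",mu.round(0),"ends",a[:2].round(3),b[:2].round(3),"len",np.linalg.norm(a-b).round(3))
    return out
E
python3 - <<'E'
from rig import env, workorder, get_image
import cv2,numpy as np
from h import *
d=get_image("top"); lures(d,(110,290,185,460))
for n,uv,z in [("bay wall tips",(248,162),.029),("",(258,248),.029),("bay corner",(191,170),.029),("",(199,256),.029),("spool",(203,132),.02)]:
    print(n,ray(d,uv,z).round(3))
im=d["pixels"][:,:,::-1]
cv2.imwrite("pics/crop.png",cv2.resize(im[115:290,180:460],None,fx=2.85,fy=2.85,interpolation=cv2.INTER_CUBIC))
E
```

```text
px [253. 269.] ends [0.432 0.004] [0.424 0.051] len 0.047
px [359. 262.] ends [ 0.459 -0.222] [ 0.421 -0.242] len 0.043
px [190. 261.] ends [0.462 0.199] [0.436 0.167] len 0.041
px [186. 243.] ends [0.507 0.186] [0.486 0.199] len 0.025
px [212. 242.] ends [0.513 0.142] [0.476 0.119] len 0.044
px [443. 244.] ends [ 0.437 -0.457] [ 0.516 -0.435] len 0.082
px [433. 252.] ends [ 0.431 -0.421] [ 0.52  -0.412] len 0.089
px [366. 219.] ends [ 0.553 -0.285] [ 0.542 -0.216] len 0.069
px [426. 202.] ends [ 0.578 -0.408] [ 0.593 -0.406] len 0.015
px [330. 190.] ends [ 0.65 -0.16] [ 0.594 -0.168] len 0.057
px [203. 200.] ends [0.473 0.186] [0.715 0.127] len 0.249
px [354. 139.] ends [ 0.755 -0.18 ] [ 0.755 -0.271] len 0.091
px [444. 114.] ends [ 0.831 -0.421] [ 0.812 -0.508] len 0.089
px [203. 126.] ends [0.838 0.159] [0.744 0.159] len 0.094
bay wall tips [0.692 0.039 0.029]
 [0.478 0.014 0.029]
bay corner [0.673 0.18  0.029]
 [0.461 0.155 0.029]
spool [0.773 0.155 0.02 ]
```

View pics/crop.png

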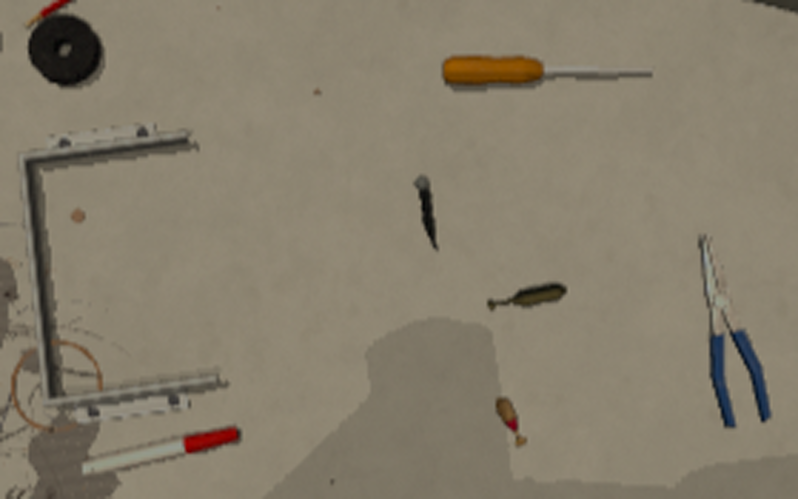

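The bay mouth is centred near (0.585, 0.027), and its inward axis is u ≈ (-0.122, 0.993). I'll turn the tool so its x axis lies along u and its y axis along the mouth. The half-open fingertips then work as a flat pusher.

```bash
cat >> h.py <<'E'
U=np.array([-.122,.9925]);V=np.array([.9925,.122]);M=np.array([.585,.027])
bay=lambda p:np.round([(np.asarray(p)[:2]-M)@U,(np.asarray(p)[:2]-M)@V],3)
def st():
    from rig import env, workorder, get_image
    o=env.observe();R=o["tool_rot"];x=R[:2,0];print("t",round(o["time_s"],1),"bay uv",bay(o["position"]),"z",round(o["position"][2],4),"yaw rel u (toward v +)",round(np.degrees(np.arctan2(x@V,x@U)),1),"ft",np.round(o["ft_force"],1),"w",round(o["grip_width"],3))
def look():
    from rig import env, workorder, get_image
    d=get_image("top")
    for mu,a,b in lures(d,(172,285,199,395),False): print(mu.round(0),bay(a),bay(b),round(np.linalg.norm(a-b),3))
    return d
E
python3 -c "
from h import *;st();look()"
R='python3 nudge.py'
python3 nudge.py '[[0,0,0,-7.8,0.022],[0,0,0,-7.8,0.022],[0,0,0,-7.8,0.022],[0,0,0,-7.8,0.022],[0,0,0,-7.8,0.022],[0,0,0,-7.8,0.022],[0,0,0,-7.8,0.022],[0,0,0,-7.8,0.022],[0,0,0,-7.8,0.022],[0,0,0,-7.8,0.022]]' 20
python3 -c "
from h import *;st()"
```

```text
t 0.1 bay uv [-0.493 -0.47 ] z 0.2419 yaw rel u (toward v +) 78.0 ft [ 0.3  0.  -0.3] w 0.085
[253. 269.] [-0.004 -0.155] [ 0.043 -0.156] 0.047
[359. 262.] [-0.232 -0.156] [-0.247 -0.196] 0.043
[200. 248.] [ 0.144 -0.099] [ 0.145 -0.072] 0.028
[212. 242.] [ 0.123 -0.058] [ 0.104 -0.097] 0.044
[366. 219.] [-0.305 -0.07 ] [-0.236 -0.072] 0.069
[330. 190.] [-0.193  0.042] [-0.194 -0.015] 0.057
time_s: 1.2
position: [0.1792, -0.5199, 0.2421]
tool_rot: [[-0.128, 0.992, -0.0], [0.992, 0.128, 0.0], [0.0, 0.0, -1.0]]
ft_force: [-0.4, -0.6, -0.2]
grip_width: 0.0222
gripper_force: 0.0
t 1.2 bay uv [-0.493 -0.47 ] z 0.2421 yaw rel u (toward v +) -0.3 ft [-0.4 -0.6 -0.2] w 0.022
```

```bash

python3 nudge.py '[[0.02,0.04,0,0,0.022],[0.02,0.04,0,0,0.022],[0.02,0.04,0,0,0.022],[0.02,0.04,0,0,0.022],[0.02,0.04,0,0,0.022],[0.02,0.04,0,0,0.022],[0.02,0.04,0,0,0.022],[0.02,0.04,0,0,0.022],[0.02,0.04,0,0,0.022],[0.02,0.04,0,0,0.022]]' >/dev/null
python3 nudge.py '[[0.02,0.04,0,0,0.022],[0.02,0.04,0,0,0.022],[0,0,0,0,0.022],[0,0,0.04,0,0.022],[0,0,0.04,0,0.022],[0,0,0.04,0,0.022],[0,0,0.04,0,0.022],[0,0,0.03,0,0.022],[0,0,0,0,0.022],[0,0,0,0,0.022]]'>/dev/null
python3 -c "
from h import *;st();d=look()
from rig import env, workorder, get_image
d=get_image('scene');cv2.imwrite('pics/s1.png',cv2.resize(d['pixels'][150:270,200:420,::-1],None,fx=3.6,fy=3.6))"
```

```text
t 3.2 bay uv [-0.254  0.01 ] z 0.0532 yaw rel u (toward v +) 0.0 ft [-0.3 -1.3  0.6] w 0.022
[291. 254.] [-0.262 -0.173] [ 0.152 -0.084] 0.423
[326. 188.] [-0.193  0.032] [-0.174  0.006] 0.032
[371. 183.] [-0.232  0.033] [-0.348  0.006] 0.12
```

View pics/s1.png

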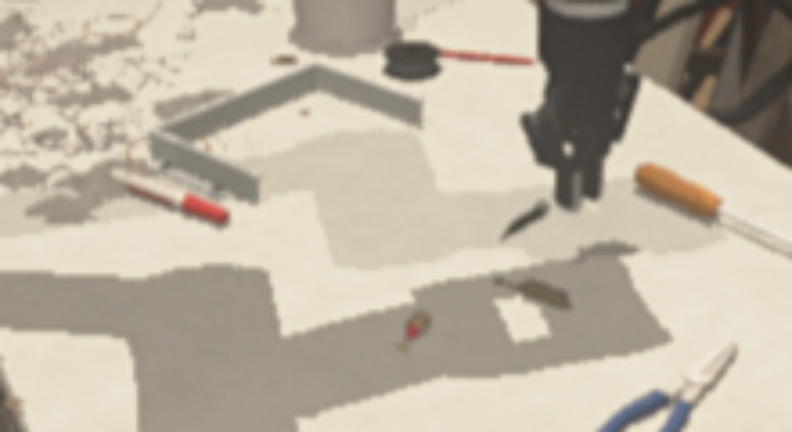

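The fingers stand behind the jig, with a clear gap to the screwdriver. Now I'll lower them and push.

```bash

python3 nudge.py '[[0,0,0.02,0,0.022],[0,0,0.016,0,0.022],[0,0,0,0,0.022],[0.01,0,0,0,0.022],[0.01,0,0,0,0.022],[0.006,0,0,0,0.022],[0.008,0,0,0,0.022],[0.01,0.001,0,0,0.022],[0.01,0.001,0,0,0.022],[0.01,0.001,0,0,0.022]]' | grep -E "pos|ft"
python3 nudge.py '[[0.012,0.001,0,0,0.022],[0.012,0.001,0,0,0.022],[0.012,0.001,0,0,0.022],[0.012,0.001,0,0,0.022],[0.012,0.001,0,0,0.022],[0.012,0.001,0,0,0.022],[0.012,0.001,0,0,0.022],[0.012,0.001,0,0,0.022],[0.012,0.001,0,0,0.022],[0.012,0.001,0,0,0.022]]'| grep -E "pos|ft"
python3 -c "
from h import *;st();d=look()
from rig import env, workorder, get_image
d=get_image('scene');cv2.imwrite('pics/s2.png',cv2.resize(d['pixels'][150:270,200:420,::-1],None,fx=3.6,fy=3.6))"
```

```text
position: [0.6215, -0.1583, 0.0164]
ft_force: [0.1, -0.2, 0.5]
position: [0.6167, -0.038, 0.0163]
ft_force: [-0.4, 1.2, 0.1]
t 5.3 bay uv [-0.068  0.023] z 0.0163 yaw rel u (toward v +) -0.0 ft [-0.4  1.2  0.1] w 0.022
[359. 262.] [-0.232 -0.156] [-0.247 -0.196] 0.043
[366. 219.] [-0.303 -0.07 ] [-0.236 -0.072] 0.067
[260. 242.] [-0.167  0.037] [ 0.125 -0.195] 0.373
[249. 190.] [0.061 0.05 ] [-0.074  0.026] 0.138
```

View pics/s2.png

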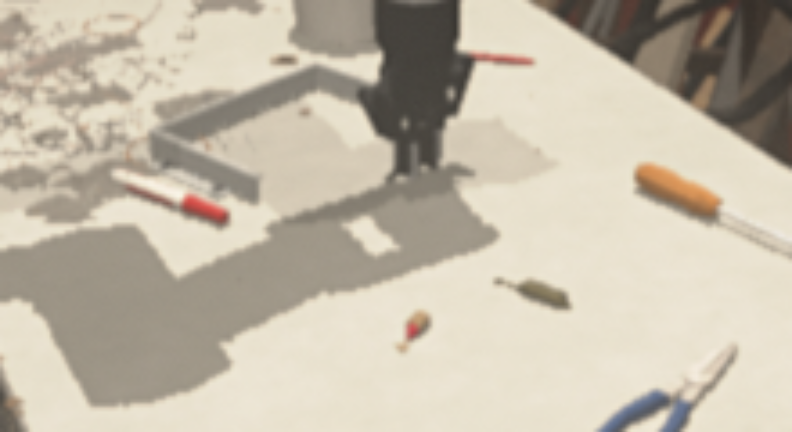

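```bash

python3 nudge.py '[[0.012,0.001,0,0,0.022],[0.012,0.001,0,0,0.022],[0.012,0.001,0,0,0.022],[0.012,0.001,0,0,0.022],[0.012,0.001,0,0,0.022],[0.012,0.001,0,0,0.022],[0.012,0.001,0,0,0.022],[0.012,0,0,0,0.022],[0.012,0,0,0,0.022],[0.012,0,0,0,0.022]]' | grep -E "pos|ft"
python3 nudge.py '[[0.012,0,0,0,0.022],[0.008,0,0,0,0.022],[0.003,0,0,0,0.022],[-0.01,0,0,0,0.022],[0,0,-0.03,0,0.022],[0,0,-0.04,0,0.022]]'| grep -E "pos|ft"
python3 nudge.py '[[-0.038,-0.0145,0,0,0.034],[-0.038,-0.0145,0,0,0.034],[-0.038,-0.0145,0,0,0.034],[-0.038,-0.0145,0,0,0.034],[-0.038,-0.0145,0,0,0.034],[-0.038,-0.0145,0,0,0.034],[-0.038,-0.0145,0,0,0.034],[-0.038,-0.0145,0,0,0.034],[-0.038,-0.0145,0,0,0.034],[-0.038,-0.0145,0,0,0.034]]'| grep -E "pos|ft"
python3 nudge.py '[[0,0,0,7.5,0.034],[0,0,0,7.5,0.034],[0,0,0,7.5,0.034],[0,0,0,7.5,0.034],[0,0,0,7.5,0.034],[0,0,0,7.5,0.034]]'| grep -E "pos|ft"
python3 -c "
from h import *;st();d=look()
cv2.imwrite('pics/s3.png',cv2.resize(d['pixels'][115:290,180:460,::-1],None,fx=2.85,fy=2.85))"
```

```text
position: [0.6088, 0.082, 0.0163]
ft_force: [0.1, -0.5, 0.1]
position: [0.6067, 0.0924, 0.0854]
ft_force: [0.9, 0.0, 0.0]
position: [0.5086, -0.3037, 0.0864]
ft_force: [0.7, -0.2, 0.3]
position: [0.5092, -0.3021, 0.0863]
ft_force: [0.5, 0.0, 0.7]
t 8.6 bay uv [-0.317 -0.115] z 0.0863 yaw rel u (toward v +) 45.4 ft [0.5 0.  0.7] w 0.034
[212. 261.] [ 0.086 -0.108] [ 0.16  -0.141] 0.081
[252. 266.] [ 0.062 -0.1  ] [-0.024 -0.205] 0.135
[200. 249.] [ 0.146 -0.099] [ 0.145 -0.074] 0.025
[212. 242.] [ 0.123 -0.057] [ 0.105 -0.097] 0.044
[389. 230.] [-0.333 -0.087] [-0.324 -0.126] 0.04
[361. 241.] [-0.347  0.002] [-0.178 -0.223] 0.281
[216. 198.] [0.09  0.063] [0.093 0.004] 0.059
```

View pics/s3.png

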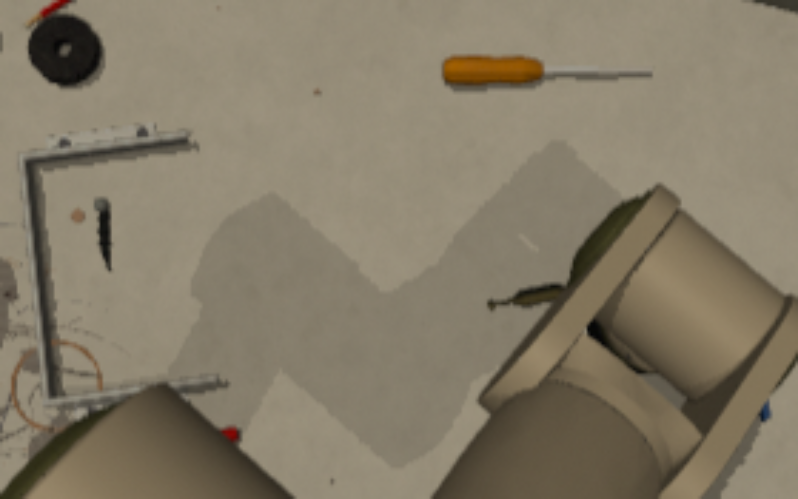

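The jig is inside the bay at depth 0.09. Next is the paddle: a diagonal push to turn it flush, then steering it into the bay.

```bash

python3 nudge.py '[[0,0.006,0.03,0,0.034],[0,0,0.03,0,0.034],[0,0,0.01,0,0.034],[0,0,0,0,0.034],[0.008,0,0,0,0.034],[0.008,0,0,0,0.034],[0.008,0,0,0,0.034],[0.008,0,0,0,0.034],[0.01,0,0,0,0.034],[0.01,0,0,0,0.034]]' | grep -E "pos|ft"
python3 nudge.py '[[0.01,0,0,0,0.034],[0.01,0,0,0,0.034],[0.012,0,0,0,0.034],[0.012,0,0,-3,0.034],[0.012,0,0,-4,0.034]]'| grep -E "pos|ft"
python3 -c "
from h import *;st();d=look()
from rig import env, workorder, get_image
d=get_image('scene');cv2.imwrite('pics/s4.png',cv2.resize(d['pixels'][150:270,200:420,::-1],None,fx=3.6,fy=3.6))"
```

```text
position: [0.5473, -0.2629, 0.0165]
ft_force: [0.7, -1.0, 0.3]
position: [0.5812, -0.2184, 0.0163]
ft_force: [0.7, -0.7, -0.2]
t 10.2 bay uv [-0.243 -0.034] z 0.0163 yaw rel u (toward v +) 37.9 ft [ 0.7 -0.7 -0.2] w 0.034
[299. 242.] [-0.105 -0.099] [-0.094 -0.11 ] 0.016
[359. 259.] [-0.27  -0.108] [-0.21  -0.228] 0.134
[308. 227.] [-0.141 -0.065] [-0.121 -0.074] 0.022
[266. 257.] [ 0.15  -0.026] [-0.177 -0.235] 0.388
[392. 212.] [-0.35  -0.055] [-0.336 -0.073] 0.023
[325. 210.] [-0.182 -0.026] [-0.166 -0.047] 0.026
[216. 198.] [0.09  0.063] [0.093 0.004] 0.059
[364. 198.] [-0.206  0.012] [-0.337 -0.044] 0.142
[331. 177.] [-0.212  0.061] [-0.191  0.03 ] 0.037
```

View pics/s4.png

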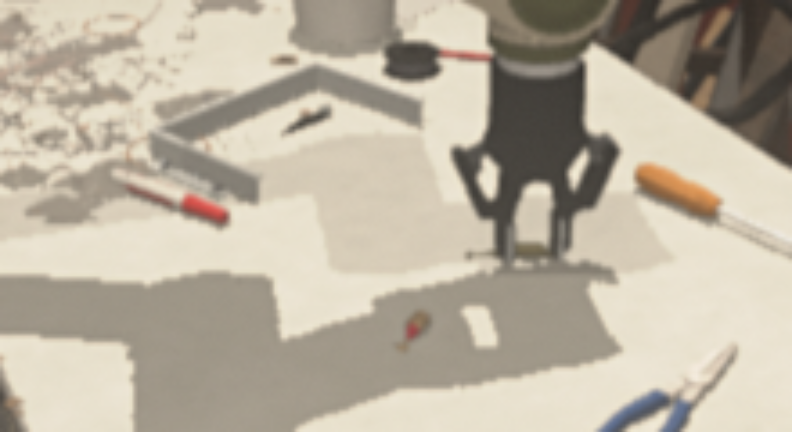

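The paddle lies flush across both fingertips. I'll steer it straight and take it into the bay.

```bash

python3 nudge.py '[[0.012,0,0,-4,0.034],[0.012,0,0,-5,0.034],[0.012,0,0,-5,0.034],[0.012,0,0,-5,0.034],[0.012,0,0,-5,0.034],[0.012,0,0,-5,0.034],[0.012,0,0,-5,0.034],[0.012,0,0,-4,0.034],[0.012,0,0,0,0.034],[0.012,0,0,0,0.034]]' | grep -E "pos|ft"
python3 nudge.py '[[0.012,0,0,0,0.034],[0.012,0,0,0,0.034],[0.012,0,0,0,0.034],[0.012,0,0,0,0.034],[0.012,0,0,0,0.034],[0.012,0,0,0,0.034],[0.012,0,0,0,0.034],[0.012,0,0,0,0.034]]'| grep -E "pos|ft"
python3 -c "
from h import *;st();d=look()
from rig import env, workorder, get_image
d=get_image('scene');cv2.imwrite('pics/s5.png',cv2.resize(d['pixels'][150:270,200:420,::-1],None,fx=3.6,fy=3.6))"
```

```text
position: [0.6008, -0.1036, 0.0163]
ft_force: [-0.1, 0.2, 0.4]
position: [0.5892, -0.0079, 0.0163]
ft_force: [0.1, 0.2, -0.3]
t 12.1 bay uv [-0.035 -0.   ] z 0.0163 yaw rel u (toward v +) -0.0 ft [ 0.1  0.2 -0.3] w 0.034
[359. 262.] [-0.232 -0.156] [-0.247 -0.196] 0.043
[257. 240.] [-0.125  0.047] [ 0.11  -0.199] 0.34
[232. 200.] [0.09  0.038] [-0.03  -0.011] 0.13
```

View pics/s5.png

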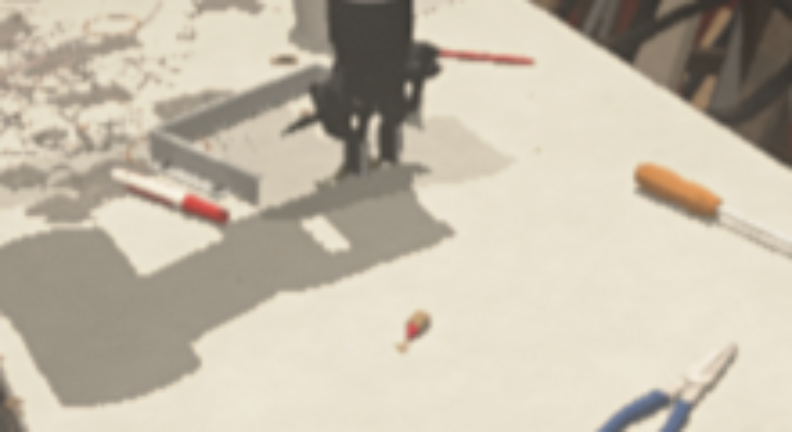

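```bash

python3 nudge.py '[[0.012,0,0,0,0.034],[0.012,0,0,0,0.034],[0.012,0,0,0,0.034],[0.012,0,0,0,0.034],[0.01,0,0,0,0.034],[0.006,0,0,0,0.034],[0.003,0,0,0,0.034],[-0.01,0,0,0,0.034],[0,0,-0.03,0,0.034],[0,0,-0.04,0,0.034]]' | grep -E "pos|ft"
python3 nudge.py '[[-0.031,-0.0204,0,0,0.02],[-0.031,-0.0204,0,0,0.02],[-0.031,-0.0204,0,0,0.02],[-0.031,-0.0204,0,0,0.02],[-0.031,-0.0204,0,0,0.02],[-0.031,-0.0204,0,0,0.02],[-0.031,-0.0204,0,0,0.02],[-0.031,-0.0204,0,0,0.02],[-0.031,-0.0204,0,0,0.02],[-0.031,-0.0204,0,0,0.02]]'| grep -E "pos|ft"
python3 nudge.py '[[0,0,0,7.5,0.02],[0,0,0,7.5,0.02],[0,0,0,7.5,0.02],[0,0,0,7.5,0.02],[0,0,0,0,0.02]]'| grep -E "pos|ft"
python3 -c "
from h import *;st();d=look()"
```

```text
position: [0.5816, 0.0464, 0.0856]
ft_force: [0.8, -0.1, 1.2]
position: [0.4164, -0.2872, 0.0864]
ft_force: [0.4, 0.9, -0.3]
position: [0.4172, -0.2858, 0.0864]
ft_force: [0.1, -0.2, -0.8]
t 14.7 bay uv [-0.29  -0.205] z 0.0864 yaw rel u (toward v +) 30.1 ft [ 0.1 -0.2 -0.8] w 0.02
[385. 281.] [-0.308 -0.225] [-0.288 -0.236] 0.022
[253. 269.] [-0.004 -0.155] [ 0.043 -0.156] 0.047
[242. 253.] [ 0.031 -0.108] [ 0.051 -0.116] 0.022
[200. 250.] [ 0.146 -0.099] [ 0.145 -0.074] 0.025
[370. 262.] [-0.338 -0.131] [-0.213 -0.213] 0.149
[212. 242.] [ 0.123 -0.057] [ 0.105 -0.097] 0.044
[236. 214.] [0.039 0.017] [ 0.057 -0.049] 0.068
[216. 196.] [0.09  0.063] [0.093 0.004] 0.059
```

```bash

python3 nudge.py '[[0,-0.003,0.03,0,0.02],[0,0,0.03,0,0.02],[0,0,0.01,0,0.02],[0,0,0,0,0.02],[0.008,0,0,0,0.02],[0.008,0,0,0,0.02],[0.008,0,0,0,0.02],[0.008,0,0,0,0.02],[0.008,0,0,0,0.02],[0.01,0,0,0,0.02]]' | grep -E "pos|ft"
python3 nudge.py '[[0.01,0,0,0,0.02],[0.01,0,0,0,0.02],[0.01,0,0,0,0.02],[0.01,0,0,0,0.02],[0.01,0,0,0,0.02],[0.01,0,0,0,0.02],[0.01,0,0,0,0.02]]'| grep -E "pos|ft"
python3 -c "
from h import *;st()
from rig import env, workorder, get_image
d=get_image('scene');cv2.imwrite('pics/s6.png',cv2.resize(d['pixels'][150:270,200:420,::-1],None,fx=3.6,fy=3.6))"
```

```text
position: [0.4348, -0.237, 0.0165]
ft_force: [0.2, -1.0, 0.3]
position: [0.4621, -0.1725, 0.0163]
ft_force: [0.6, -0.7, 0.9]
t 16.4 bay uv [-0.183 -0.146] z 0.0163 yaw rel u (toward v +) 30.0 ft [ 0.6 -0.7  0.9] w 0.02
```

View pics/s6.png

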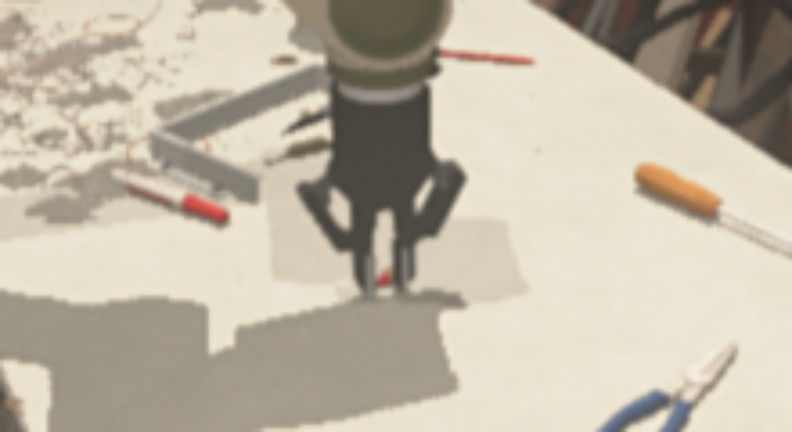

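Some red of the squid shows between the fingertips at about (307,228) in full-frame pixels. I'll check where it lies relative to the finger faces.

```bash
python3 -c "
from h import *;st()
from rig import env, workorder, get_image
d=get_image('scene');h=cv2.cvtColor(d['pixels'],cv2.COLOR_RGB2HSV)
R=(215,240,285,330)
s=h[R[0]:R[1],R[2]:R[3]]
ys,xs=np.where((s[...,1]>90)&((s[...,0]<25)|(s[...,0]>165))&(s[...,2]>60))
T=bay(env.observe()['position']);c,n=np.cos(np.radians(30)),np.sin(np.radians(30))
for x,y in zip(xs,ys):
    p=bay(ray(d,(x+R[2],y+R[0]),.007))-T; print((x+R[2],y+R[0]),h[y+R[0],x+R[2]],'tool xy',np.round([p@[c,n],p@[-n,c]],3))
"
```

```text
t 16.4 bay uv [-0.182 -0.146] z 0.0163 yaw rel u (toward v +) 29.9 ft [-0.5  2.   0.3] w 0.02
(np.int64(307), np.int64(225)) [  9 109 169] tool xy [0.02  0.009]
(np.int64(308), np.int64(225)) [ 13  91 140] tool xy [0.019 0.011]
(np.int64(306), np.int64(226)) [  1 126 184] tool xy [0.016 0.004]
(np.int64(307), np.int64(226)) [  3 131 169] tool xy [0.014 0.007]
(np.int64(308), np.int64(226)) [ 10  99 134] tool xy [0.014 0.009]
(np.int64(305), np.int64(227)) [  0 113 176] tool xy [0.012 0.   ]
(np.int64(306), np.int64(227)) [179 147 170] tool xy [0.01  0.002]
(np.int64(307), np.int64(227)) [  1 128 155] tool xy [0.01  0.005]
(np.int64(308), np.int64(227)) [  8  95 129] tool xy [0.008 0.008]
(np.int64(305), np.int64(228)) [  0 122 148] tool xy [ 0.006 -0.001]
(np.int64(306), np.int64(228)) [  0 121 143] tool xy [0.005 0.001]
```

Its rear end has crept into the gap. I'll back out, close the fingers and re-measure.

```bash

python3 nudge.py '[[-0.01,0,0,0,0.02],[-0.015,0,0,0,0.02],[-0.015,0,0,0,0.02],[-0.01,0,-0.03,0,0.0],[0,0,-0.03,0,0.0],[0,0,0,0,0.0],[0,0,0,0,0.0]]' | grep -E "pos|wid"
python3 -c "
from h import *;st()
from rig import env, workorder, get_image
d=get_image('scene');h=cv2.cvtColor(d['pixels'],cv2.COLOR_RGB2HSV)
R=(205,245,285,335)
s=h[R[0]:R[1],R[2]:R[3]]
ys,xs=np.where((s[...,1]>80)&((s[...,0]<25)|(s[...,0]>165))&(s[...,2]>60))
P=np.array([bay(ray(d,(x+R[2],y+R[0]),.006)) for x,y in zip(xs,ys)]);m=P.mean(0);v=np.linalg.svd(P-m)[2][0];t=(P-m)@v
print(len(P),m,m+v*t.min(),m+v*t.max(),np.degrees(np.arctan2(v[1],v[0])))
"
```

```text
position: [0.442, -0.2201, 0.0765]
grip_width: -0.0001
t 17.2 bay uv [-0.228 -0.172] z 0.0765 yaw rel u (toward v +) 30.0 ft [-0.2  0.  -0. ] w -0.0
22 [-0.1735     -0.12881818] [-0.17040206 -0.11560931] [-0.17678306 -0.14281635] -103.1993008362853
```

```bash

python3 nudge.py '[[0,0,0,-7.5,0],[0,0,0,-7.5,0],[0.016,0.03,0,0,0],[0,0,0.03,0,0],[0,0,0.03,0,0],[0,0,0,0,0],[0.007,0,0,0,0],[0.007,0,0,0,0],[0.007,0,0,0,0],[0.007,0,0,0,0]]' | grep -E "pos|ft"
python3 nudge.py '[[0.01,0.001,0,0,0],[0.01,0.001,0,0,0],[0.01,0.001,0,0,0],[0.01,0.001,0,0,0],[0.01,0.001,0,0,0],[0.01,0.001,0,0,0]]' | grep -E "pos|ft"
cat >>h.py <<'E'
def squid(R=(195,245,265,335)):
    from rig import env, workorder, get_image
    d=get_image('scene');h=cv2.cvtColor(d['pixels'],cv2.COLOR_RGB2HSV)
    s=h[R[0]:R[1],R[2]:R[3]]
    ys,xs=np.where((s[...,1]>80)&((s[...,0]<25)|(s[...,0]>165))&(s[...,2]>60))
    P=np.array([bay(ray(d,(x+R[2],y+R[0]),.006)) for x,y in zip(xs,ys)]);print(len(P));print(P.tolist())
E
python3 -c "
from h import *;st();squid()"
```

```text
position: [0.4783, -0.1791, 0.0169]
ft_force: [0.1, 0.0, -1.2]
position: [0.4926, -0.1204, 0.0163]
ft_force: [0.5, -0.1, 0.8]
t 18.9 bay uv [-0.135 -0.11 ] z 0.0163 yaw rel u (toward v +) 15.0 ft [ 0.5 -0.1  0.8] w 0.0
8
[[-0.114, -0.112], [-0.116, -0.11], [-0.118, -0.117], [-0.12, -0.115], [-0.122, -0.113], [-0.12, -0.123], [-0.122, -0.121], [-0.124, -0.119]]
```

```bash

python3 nudge.py '[[0.01,0.001,0,0,0],[0.01,0.001,0,0,0],[0.01,0.001,0,0,0],[0.01,0.001,0,0,0],[0.01,0.001,0,0,0],[0.01,0.001,0,0,0],[0.01,0.001,0,0,0],[0.01,0.001,0,0,0]]' | grep -E "pos|ft"
python3 -c "
from h import *;st();squid((180,235,255,335))"
```

```text
position: [0.5116, -0.0423, 0.0163]
ft_force: [-0.2, 0.2, -0.4]
t 19.7 bay uv [-0.06  -0.081] z 0.0163 yaw rel u (toward v +) 15.0 ft [-0.2  0.2 -0.4] w 0.0
45
[[0.04, -0.144], [0.037, -0.141], [0.034, -0.148], [0.032, -0.146], [0.03, -0.144], [0.027, -0.142], [-0.039, -0.084], [-0.041, -0.082], [0.029, -0.152], [0.027, -0.15], [0.025, -0.148], [0.022, -0.146], [0.02, -0.144], [0.018, -0.142], [-0.043, -0.089], [-0.046, -0.087], [-0.048, -0.085], [0.024, -0.157], [0.022, -0.155], [0.02, -0.153], [0.017, -0.151], [0.015, -0.149], [0.013, -0.147], [0.01, -0.145], [0.008, -0.143], [-0.046, -0.096], [-0.048, -0.094], [-0.051, -0.092], [0.019, -0.161], [0.017, -0.159], [0.015, -0.157], [0.012, -0.155], [0.01, -0.153], [0.008, -0.151], [0.005, -0.149], [0.003, -0.147], [0.01, -0.161], [0.007, -0.159], [0.005, -0.157], [0.003, -0.155], [0.0, -0.153], [-0.002, -0.151], [-0.002, -0.16], [-0.004, -0.158], [-0.007, -0.156]]
```

```bash

python3 nudge.py '[[0.01,0.001,0,0,0],[0.01,0.001,0,0,0],[0.01,0.001,0,0,0],[0.01,0.001,0,0,0],[0.01,0.001,0,-3,0],[0.01,0.001,0,-4,0],[0.01,0.001,0,-4,0],[0.008,0,0,-4,0],[0.004,0,0,0,0],[-0.01,0,0,0,0]]' | grep -E "pos|ft"
python3 nudge.py '[[-0.03,0,-0.03,0,0],[-0.04,0,-0.02,0,0],[-0.04,0,-0.02,0,0],[-0.04,0,-0.02,0,0],[-0.04,-0.02,0,0,0],[-0.04,-0.02,0,0,0],[-0.04,-0.02,0,0,0],[-0.04,-0.02,0,0,0],[0,0,0,0,0],[0,0,0,0,0]]' | grep -E "pos|ft"
python3 -c "
from h import *;st();d=look()
cv2.imwrite('pics/f.png',cv2.resize(d['pixels'][115:290,180:460,::-1],None,fx=2.85,fy=2.85))"
```

```text
position: [0.5264, 0.0286, 0.0163]
ft_force: [0.6, -0.8, 0.5]
position: [0.4843, -0.2912, 0.1062]
ft_force: [0.1, -0.1, -0.0]
t 21.8 bay uv [-0.304 -0.139] z 0.1062 yaw rel u (toward v +) 0.2 ft [ 0.1 -0.1 -0. ] w 0.0
[204. 278.] [ 0.127 -0.154] [ 0.156 -0.166] 0.031
[223. 274.] [ 0.111 -0.146] [ 0.058 -0.186] 0.066
[253. 269.] [-0.004 -0.155] [ 0.043 -0.156] 0.047
[367. 263.] [-0.266 -0.174] [-0.249 -0.187] 0.021
[241. 253.] [ 0.033 -0.111] [ 0.057 -0.114] 0.024
[200. 250.] [ 0.146 -0.099] [ 0.145 -0.074] 0.025
[388. 246.] [-0.316 -0.123] [-0.322 -0.176] 0.053
[212. 242.] [ 0.123 -0.057] [ 0.105 -0.097] 0.044
[243. 234.] [ 0.036 -0.044] [ 0.037 -0.087] 0.043
[236. 214.] [0.039 0.017] [ 0.057 -0.049] 0.068
[362. 250.] [-0.351 -0.03 ] [-0.188 -0.222] 0.252
[216. 198.] [0.09  0.063] [0.093 0.004] 0.059
```

View pics/f.png

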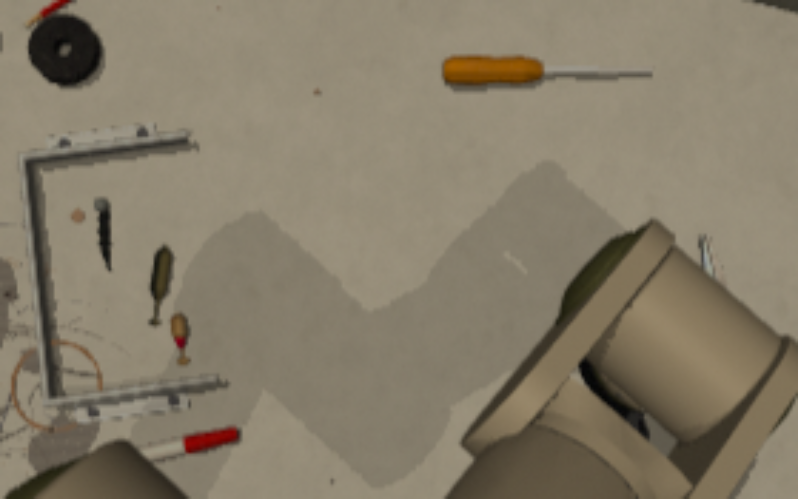

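All three lures lie inside the bay, at crop pixels (104,235), (160,285) and (180,340). The lure nearest the mouth is about 36 mm inside. The spool, marker and screwdriver haven't moved, and the fingers never went near the pliers.

```bash
python3 -c "
from rig import env, workorder, get_image
print(workorder.close_job())"
```

```text
the job is handed in; nothing more can be done
None
```

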